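Let the red tin out of the gravity rack

TASK

Get the tin with the red label out of the two-lane tin rack: with the fingers, press down the black paddle at the back of the lane that holds it, so that the lever rocks and lifts that lane's yellow gate, and keep the paddle down until the tin has rolled to the tray lip at the front. Then let the paddle come back up so the gate is shut again. Leave the green tin waiting behind its own gate, do not touch or lift either tin, and leave everything else where it stands.

Things in the scene. Friction and masses are not known exactly. Their poses are not given: they have to be found in the camera images.
- rack: fixed white and plywood two-lane tin rack, 296 mm long, 174 mm wide; origin on the worktop under its middle; x points down the lanes to the front, y left, z up. Lanes fall 0.14 rad towards +x, floor 52 mm high at x = 0, centred at y = +-0.042, 78 mm wide. Gates (yellow frames, lower bar 62 x 22 mm) at x = 0.040. Back panel at x = -0.09, 105 mm high; lever pivots at x = -0.070, y = +-0.096, z = 0.140, on posts 150 mm high
- tin_red: steel food tin with a red label, 60 mm diameter, 70 mm long, 0.2 kg, lying across one of the lanes; origin at its centre, y axis along its length. It waits behind the gate at rack x = 0.010, z = 0.081; in either lane. Released, it rolls within about 1.5 s to rest against the tray lip (inner face at rack x = 0.197), near x = 0.166, z = 0.06
- tin_green: the same tin with a green label, in the other lane, at rack x = 0.010; must stay there
- paddle_left (a point): black square paddle of the left lane's rocking lever, 50 x 50 x 8 mm; this point is the centre of its top face, which is level at rest, 150 mm above the worktop, at rack x = -0.158, y = +0.096; its axes are the rack's while the lever rests and tilt with the lever. Free space below it.
- paddle_right (a point): black square paddle of the right lane's rocking lever, 50 x 50 x 8 mm; this point is the centre of its top face, which is level at rest, 150 mm above the worktop, at rack x = -0.158, y = -0.096; its axes are the rack's while the lever rests and tilt with the lever. Free space below it.
- lever_left (a joint): angle (rad) of the left lane's lever: 0 at rest, gate down; grows as its paddle is pressed, to a stop at 0.6. The paddle centre, 88 mm behind the pivot, sinks 22 mm at 0.25, 37 mm at 0.45, 48 mm at 0.6. The tin passes under the gate from about 0.4 on. Pressing takes about 4 N at first, 7 N at 0.45; a spring shuts the gate when let go
- lever_right (a joint): the same for the right lane's lever
- spice_jar: bystander: small jar, 42 mm diameter, 75 mm tall, standing between the two paddles; origin under its centre
- mug: bystander: white mug, 80 mm diameter, 90 mm tall, left of the rack; origin under its centre
- tape_roll: bystander: yellow roll of tape, 100 mm diameter, 25 mm tall, lying right of the rack; origin under its centre
- sealant: bystander: white sealant bottle with green label, 50 mm diameter, 210 mm tall, far left; origin under its centre
- paint_can: bystander: can with blue label, 100 mm diameter, 120 mm tall, far left; origin under its centre
- screwdriver: bystander: screwdriver lying far right; origin under its middle
- bowl: bystander: blue bowl, 120 mm diameter, 55 mm tall, far right; origin under its centre
Things that resemble listed ones, but are neither listed nor needed, are in the scene too. What is shaped like the tin_red but blue is not meant.

How it is judged:
On the way, in this order (a step that is already met when the one before it is completed fails the run):
1. the fingers press the paddle of the red tin's lane and its gate begins to lift (lever past 0.25 rad) (((y of tin_red in the frame of rack above 0 m and value of joint lever_left above 0.25 rad and contact force between the fingers and lever_left_c0 above 0.3 N) or (y of tin_red in the frame of rack below 0 m and value of joint lever_right above 0.25 rad and contact force between the fingers and lever_right_c0 above 0.3 N))).
2. the red tin is at the front of the tray while that paddle is still held down (((y of tin_red in the frame of rack between 0 and 0.085 m and value of joint lever_left above 0.25 rad and contact force between the fingers and lever_left_c0 above 0.3 N and x of tin_red in the frame of rack between 0.13 and 0.19 m and y of tin_red in the frame of rack above -0.085 m and z of tin_red in the frame of rack below 0.085 m) or (y of tin_red in the frame of rack between -0.085 and 0 m and value of joint lever_right above 0.25 rad and contact force between the fingers and lever_right_c0 above 0.3 N and x of tin_red in the frame of rack between 0.13 and 0.19 m and y of tin_red in the frame of rack below 0.085 m and z of tin_red in the frame of rack below 0.085 m))), for 0.1 s.
At the end, for the whole second after the job is handed in: the red tin lies still in the tray at the front of the rack (its centre 0.13 to 0.19 m along rack x, not on top of anything), both gates are shut (levers within 0.04 rad of rest), and the green tin is within 12 mm of where it was (x of tin_red in the frame of rack between 0.13 and 0.19 m and y of tin_red in the frame of rack between -0.085 and 0.085 m and z of tin_red in the frame of rack below 0.085 m and linear speed of each of tin_red, tin_green below 0.03 m/s and value of joint each of lever_left, lever_right below 0.04 rad and distance of tin_green from where it was at the start of the episode below 0.012 m); the robot touches nothing.
It fails at once if the robot touches a tin (contact force between any of the fingers, the arm and tin_red above 0.5 N or contact force between any of the fingers, the arm and tin_green above 0.5 N).
It fails at once if the green tin leaves its place (more than 12 mm) (distance of tin_green from where it was at the start of the episode above 0.012 m).
It fails at once if the red tin is lifted out of the rack (z of tin_red in the frame of rack above 0.105 m).
It fails at once if a bystander is moved more than 20 mm (distance of any of spice_jar, mug, tape_roll, sealant, paint_can, screwdriver, bowl from where it was at the start of the episode above 0.02 m).
It also fails if it takes over 32 s, if anything falls off the work surface, if the arm or the gripper's body presses on something with over 40 N, if the wrist force passes 120 N, or if a joint passes its speed limit or range.

ROBOT

A 7-joint arm with a two-finger parallel gripper is mounted at the origin on the work surface. World frame = base frame: x ahead of the robot, y to its left, z up, the work surface at z = 0. Lengths are in m, angles in rad, forces in N, time in s.
With the tool pointing down it reaches from about 0.425 to 0.95 m from the base axis. Payload 4.7 kg.
Tool frame: the origin (TCP) lies midway between the tips of the shut fingers; the grasp point (between the pads) lies 19 mm behind it; z points along the fingers, y is the line along which they close (so a half turn about z gives the same grasp; the last joint's range is limited). The gripper opens to 87 mm and grips with 3 to 60 N. Pads are 19 mm wide; open, the fingers measure 117 mm over their backs; the gripper's body (75 mm by 190 mm) begins 51 mm behind the grasp point.
Start: joints at [1.085, 0.469, -0.049, 1.532, 0.024, 1.141, -0.082], TCP at [0.298, -0.606, 0.223] pointing down, gripper open.
Joint ranges: [-2.59, 2.59], [-0.33, 1.99], [-1.39, 1.29], [0.1, 2.45], [-1.04, 4.18], [0.21, 1.99], [-2.66, 2.66]. Speed limits (rad/s): [2.57, 2.57, 3.14, 3.14, 3.14, 3.14, 3.14].

INTERFACE

Orientations are given as a 3x3 rotation matrix whose columns are the frame's x, y, z axes.
In Python, from station import ctrl gives the robot as it stands.
- The arm moves only by the shell command python3 -m pendant 'ROWS'. ROWS is JSON, a list of rows, each a list of 7 numbers: the turn, a rotation vector about the tool's x, y, z in degrees, then the shift along the tool's x, y, z in mm, then the finger opening in mm, from 0 to 87. In form: [[ax, ay, az, tx, ty, tz, claw], ...]. A call has 1 to 5 rows; each row is the pose to reach, as a shift and turn from the pose commanded when the call began, along the tool's axes at that moment; what a row does not reach only later rows make up. A row lasts 1/12 s, in which the tool goes at most 41.7 mm and 7.16 degrees, less where a joint would pass 70% of its speed; a pose out of reach is approached as far as the arm can. A call with a gripper value outside its range is refused whole. The fingers move at their own pace and stop on an object; the grip force is fixed at half the most. Time passes only in rows, so rows that repeat a pose let the fingers close. It gives the time, the measured TCP pose, the force, the opening and the grip force at its end, in the units of the state.
- ctrl.get_state(): the state, without advancing time (a new reading comes with each control period).
- ctrl.read_camera(name): name is "side" or "top" or "wrist"; returns the picture (480x640x3 uint8, blue, green, red); there is no depth.
- ctrl.camera_model(name): a dict with "fx", "fy", "cx", "cy" (pixels), "extrinsics" (4x4, takes a point from world to camera coordinates). Camera axes: x right, y down, z forward; pixel columns grow to the right and rows downward; lengths in m; the calibration is good to about 2 mm. A picture is of the moment at which its call begins: read the wrist's pose just before it. camera_model takes no time and is no camera call; for the wrist camera it gives the pose at the moment of the call.
- ctrl.sign_off(): hands the job in; it is judged then, once.
The state is a dict: "t": time; "joint_pos": joint angles; "joint_velocities": joint speeds; "joint_efforts": joint torques, N m; "eef_pos": TCP position; "ee_rot": TCP orientation; "contact_force": force on the tool from outside, world axes, zero at the start; "wrist_torque": the same for the moment, N m; "width": finger opening in m; "finger_force": force on a finger pad.
Only numpy, scipy, OpenCV 4.12 (cv2) and the standard library are available. Lean on these libraries where they do the work, as an engineer would, in place of code of your own. Each camera call takes 0.05 s, during which the arm holds its last target. There are 200 camera calls.

## Working session

There is one attempt and no reset: what is moved stays moved. The work goes in short steps, Python scripts to look and compute and a shell command to move; the robot and the scene stay as the last step left them, time stands still between calls to the robot, and variables do not carry over. Pictures are saved under pics/ and viewed, at most 10 in all, crops included, and the job is handed in when it is done.

```bash
mkdir -p pics
python3 - <<'E'
from station import ctrl
import cv2
import numpy as np
for n in ("top","side"):
    im=ctrl.read_camera(n); cv2.imwrite(f"pics/{n}0.png",im)
    m=ctrl.camera_model(n); print(n,m["fx"],m["cx"],m["cy"],np.round(m["extrinsics"],3).tolist())
s=ctrl.get_state(); print(s["t"],s["eef_pos"],np.round(s["ee_rot"],3).tolist(),s["width"])
E
```

```text
top 552.8054129490705 321.14300023125355 241.94593035179383 [[-0.001, -1.0, 0.024, -0.024], [-0.981, -0.004, -0.193, 0.578], [0.193, -0.023, -0.981, 1.452], [0.0, 0.0, 0.0, 1.0]]
side 469.31104702567495 307.9812971383866 242.01251061822472 [[-0.839, -0.545, -0.008, 0.465], [-0.315, 0.497, -0.809, 0.297], [0.445, -0.676, -0.588, 1.079], [0.0, 0.0, 0.0, 1.0]]
0.1 [ 0.29751979 -0.60529166  0.22160495] [[0.897, 0.441, -0.001], [0.441, -0.897, 0.002], [-0.0, -0.002, -1.0]] 0.08690413221132536
```

View pics/top0.png

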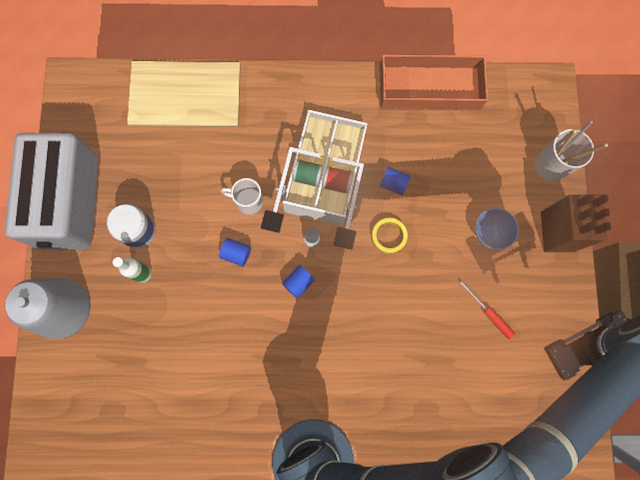

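View pics/side0.png

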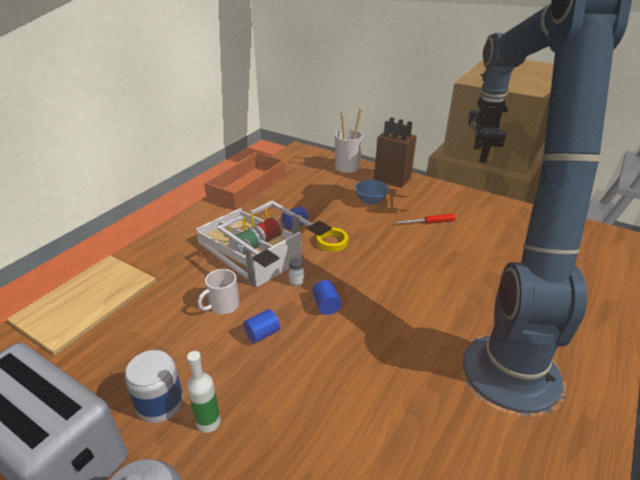

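The red tin at (338,179) in the top view is in the right lane, and the green tin at (308,173) is in the left. The paddles are at (272,222) left and (344,238) right, and the jar is at (312,237). In the side view the right paddle is at (318,228) and the left at (265,257).

```bash
cat > h.py <<'E'
import numpy as np, cv2
def ray(m,u,v,z):
    E=np.array(m["extrinsics"]); R,t=E[:3,:3],E[:3,3]; c=-R.T@t
    d=R.T@np.array([(u-m["cx"])/m["fx"],(v-m["cy"])/m["fy"],1]); return c+d*(z-c[2])/d[2]
def dark(im,box,thr=45):
    x0,y0,x1,y1=box; k=(im[y0:y1,x0:x1].max(2)<thr).astype(np.uint8)
    n,_,st,ce=cv2.connectedComponentsWithStats(k); i=1+st[1:,4].argmax()
    return ce[i]+[x0,y0],st[i]
E
python3 - <<'E'
from station import ctrl
from h import *
P={}
for n,bs in (("top",((255,205,290,240),(330,222,362,255))),("side",((248,245,284,270),(303,216,334,238)))):
    im=cv2.imread(f"pics/{n}0.png"); m=ctrl.camera_model(n)
    for k,b in zip("LR",bs):
        c,st=dark(im,b); P[n+k]=ray(m,*c,.149); print(n,k,c,st,P[n+k])
m=ctrl.camera_model("top")
d=P["topL"]-P["topR"]; y=d/np.linalg.norm(d); print(np.linalg.norm(d),"yaw x",np.degrees(np.arctan2(-y[0],y[1])))
print("jar",ray(m,312,236,.07))
s=ctrl.get_state();print("delta tool to R", np.array(s["ee_rot"]).T@(P["topR"]-s["eef_pos"])*1000)
E
```

```text
Traceback (most recent call last):
  File "h.py", line 7, in dark
    n,_,st,ce=cv2.connectedComponentsWithStats(k); i=1+st[1:,4].argmax()
                                                       ~~~~~~~~~~~~~~~^^
ValueError: attempt to get argmax of an empty sequence
```

```bash
sed -i 's/thr=45/thr=65/' h.py
python3 - <<'E'
from station import ctrl
from h import *
P={}
for n,bs in (("top",((255,205,290,240),(330,222,362,255))),("side",((248,245,284,270),(303,216,334,238)))):
    im=cv2.imread(f"pics/{n}0.png"); m=ctrl.camera_model(n)
    for k,b in zip("LR",bs):
        print(im[b[1]:b[3],b[0]:b[2]].max(2).min(), im[(b[1]+b[3])//2,(b[0]+b[2])//2])
        c,st=dark(im,b); P[n+k]=ray(m,*c,.149); print(n,k,c,st,P[n+k])
m=ctrl.camera_model("top")
d=P["topL"]-P["topR"]; y=d/np.linalg.norm(d); print(np.linalg.norm(d),"yaw x",np.degrees(np.arctan2(-y[0],y[1])))
print("jar",ray(m,312,236,.07))
s=ctrl.get_state();print("delta tool to R", np.array(s["ee_rot"]).T@(P["topR"]-s["eef_pos"])*1000)
E
```

```text
54 [46 49 64]
top L [268.42857143 228.42857143] [11 22  5  3  7] [0.5941969 0.1149159 0.149    ]
77 [59 74 98]Traceback (most recent call last):
  File "<stdin>", line 8, in <module>
  File "h.py", line 7, in dark
    n,_,st,ce=cv2.connectedComponentsWithStats(k); i=1+st[1:,4].argmax()
                                                       ~~~~~~~~~~~~~~~^^
ValueError: attempt to get argmax of an empty sequence
```

Run:
```python
import cv2,numpy as np
a=cv2.imread("pics/top0.png")[100:270,230:400]; b=cv2.imread("pics/side0.png")[190:310,190:360]
cv2.imwrite("pics/z.png",np.hstack([cv2.resize(a,(425,425),interpolation=2),cv2.resize(b,(375,265),interpolation=2).__class__((425,375,3),np.uint8)*0+cv2.copyMakeBorder(cv2.resize(b,(375,265),interpolation=2),0,160,0,0,0)]))
```

```text
(no output)
```

View pics/z.png

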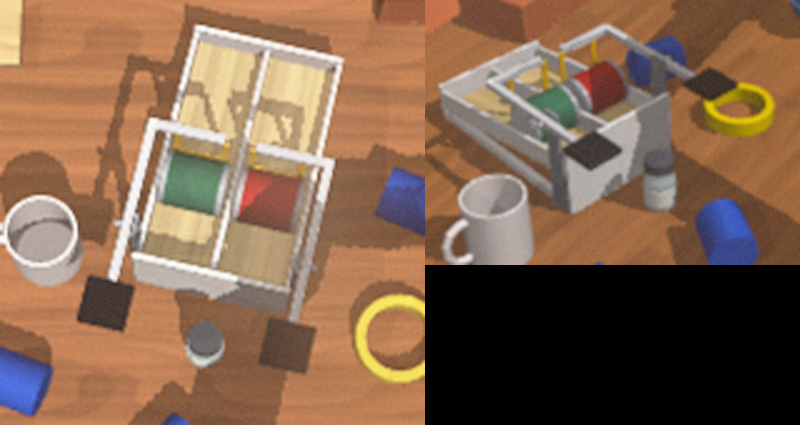

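In the zoom, both levers end in a paddle: left at top pixel (272.4,220.8), right at (344.8,237.6). The right one is lit brownish but looks black in the side view. The red tin's lever is the right one.

Run:
```python
from station import ctrl
from h import *
m=ctrl.camera_model("top"); ms=ctrl.camera_model("side")
L=ray(m,272.4,220.8,.15); R=ray(m,344.8,237.6,.15)
print("top L,R",L,R,"side L,R",ray(ms,190+168/2.206,190+150/2.206,.15),ray(ms,190+286/2.206,190+82/2.206,.15))
d=L-R; y=d/np.linalg.norm(d); print(np.linalg.norm(d),"yaw x deg",np.degrees(np.arctan2(-y[0],y[1])))
print("jar",ray(m,312,234,.075))
s=ctrl.get_state();print("delta tool to R", np.array(s["ee_rot"]).T@(R-s["eef_pos"])*1000)
```

```text
top L,R [0.61410881 0.10500972 0.15      ] [ 0.57082036 -0.08100348  0.15      ] side L,R [0.60685397 0.11143731 0.15      ] [ 0.56578535 -0.07831722  0.15      ]
0.19098376950501 yaw x deg -13.10053186854435
jar [0.59575284 0.00258771 0.075     ]
delta tool to R [ 476.55886233 -349.82676644   72.19030796]
```

```bash
python3 -m pendant '[[0,0,0,30,-22,0,0],[0,0,0,60,-44,0,0],[0,0,0,90,-66,0,0],[0,0,0,120,-88,0,0],[0,0,0,150,-110,0,0]]'
python3 -m pendant '[[0,0,0,30,-22,0,0],[0,0,0,60,-44,0,0],[0,0,0,90,-66,0,0],[0,0,0,120,-88,0,0],[0,0,0,150,-110,0,0]]'
python3 -m pendant '[[0,0,7,30,-22,0,0],[0,0,14,60,-44,0,0],[0,0,21,90,-66,0,0],[0,0,28,110,-80,0,0],[0,0,35,120,-90,0,0]]'
cat >> h.py <<'E'
def delta(s,p): return np.round(np.array(s["ee_rot"]).T@(np.array(p)-s["eef_pos"])*1000,1)
E
python3 - <<'E'
from station import ctrl
from h import *
s=ctrl.get_state(); print(s["t"],s["eef_pos"],np.round(s["ee_rot"],3).tolist(),delta(s,(.57,-.08,.15)))
E
```

```text
t: 0.52
eef_pos: [0.3842, -0.439, 0.2221]
ee_rot: [[0.898, 0.441, -0.001], [0.441, -0.898, 0.001], [-0.0, -0.001, -1.0]]
contact_force: [0.4, 0.6, -0.4]
width: 0.0616
finger_force: 0.0
t: 0.93
eef_pos: [0.4702, -0.2742, 0.2223]
ee_rot: [[0.898, 0.441, -0.0], [0.441, -0.898, 0.0], [-0.0, -0.0, -1.0]]
contact_force: [0.5, -0.2, -0.3]
width: 0.0286
finger_force: 0.0
t: 1.35
eef_pos: [0.5396, -0.1375, 0.2223]
ee_rot: [[0.99, -0.144, 0.001], [-0.144, -0.99, 0.002], [0.0, -0.002, -1.0]]
contact_force: [-0.4, -0.8, 0.5]
width: 0.0016
finger_force: 0.0
1.35 [ 0.53964449 -0.13754937  0.22225761] [[0.99, -0.144, 0.001], [-0.144, -0.99, 0.002], [0.0, -0.002, -1.0]] [ 21.7 -61.2  72.4]
```

```bash
python3 -m pendant '[[0,0,2,10,-30,0,0],[0,0,5,22,-61,10,0],[0,0,5,22,-61,30,0],[0,0,5,22,-61,42,0]]'
python3 - <<'E'
from station import ctrl
from h import *
s=ctrl.get_state(); print(delta(s,(.57,-.08,.15)))
a=ctrl.read_camera("wrist");b=ctrl.read_camera("side")
b=cv2.resize(b[150:310,190:390],(400,320),interpolation=2); a=cv2.resize(a,(400,300))
cv2.imwrite("pics/w1.png",np.vstack([a,b[:290]]))
E
```

```text
t: 1.68
eef_pos: [0.5684, -0.0823, 0.1789]
ee_rot: [[0.974, -0.225, -0.002], [-0.225, -0.974, 0.001], [-0.002, -0.001, -1.0]]
contact_force: [-0.7, -0.2, -0.8]
width: 0.0007
finger_force: 0.0
[ 1.1 -2.6 28.9]
```

View pics/w1.png

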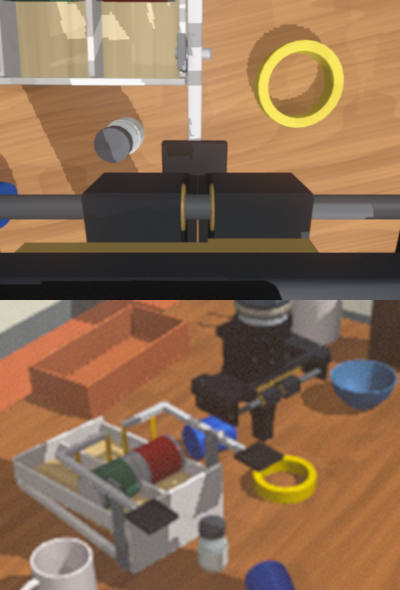

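The wrist view shows the shut fingers (198,205) centred across the right paddle (194,155). The side view has the tip directly above it. Time to press.

```bash
python3 -m pendant '[[0,0,0,0,-2,15,0],[0,0,0,0,-2,30,0],[0,0,0,1,-2,40,0],[0,0,0,2,-2,50,0],[0,0,0,2,-2,50,0]]'
python3 -m pendant '[[0,0,0,1,0,8,0],[0,0,0,3,0,16,0],[0,0,0,4,0,22,0],[0,0,0,4,0,22,0]]'
python3 - <<'E'
from station import ctrl
from h import *
s=ctrl.get_state(); print(delta(s,(.57,-.08,.15)))
b=ctrl.read_camera("side");t=ctrl.read_camera("top")[90:260,230:400]
b=cv2.resize(b[150:310,190:390],(500,400),interpolation=2); t=cv2.resize(t,(300,300))
cv2.imwrite("pics/p1.png",np.hstack([b[:300],t]))
E
```

```text
t: 2.2
eef_pos: [0.5698, -0.0847, 0.1294]
ee_rot: [[0.973, -0.231, -0.003], [-0.231, -0.973, -0.0], [-0.003, 0.001, -1.0]]
contact_force: [-3.0, -0.3, 3.8]
width: 0.0008
finger_force: 1.8
t: 2.53
eef_pos: [0.576, -0.0859, 0.1092]
ee_rot: [[0.973, -0.23, 0.002], [-0.23, -0.973, -0.001], [0.003, 0.001, -1.0]]
contact_force: [-1.2, -0.6, 6.6]
width: 0.0005
finger_force: 3.4
[ -7.1  -4.4 -40.8]
```

View pics/p1.png

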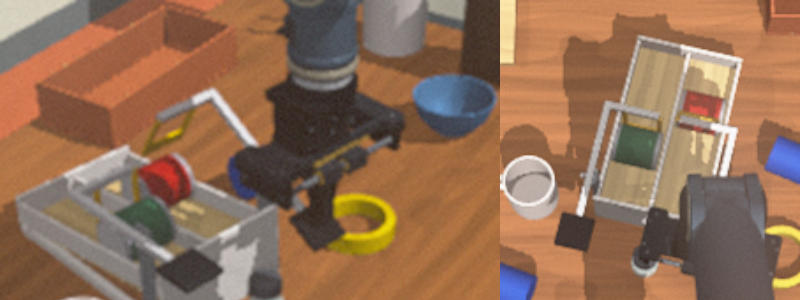

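The gate is up and the red tin at (703,108) is already rolling under it. The green tin hasn't moved. Holding.

```bash
python3 -m pendant '[[0,0,0,0,0,2,0],[0,0,0,0,0,2,0],[0,0,0,0,0,2,0],[0,0,0,0,0,2,0],[0,0,0,0,0,2,0]]' >/dev/null
for i in 1 2 3 4; do python3 -m pendant '[[0,0,0,0,0,0,0],[0,0,0,0,0,0,0],[0,0,0,0,0,0,0],[0,0,0,0,0,0,0],[0,0,0,0,0,0,0]]' | grep -E '^(t|eef_pos|contact)'; done
python3 - <<'E'
from station import ctrl
from h import *
b=ctrl.read_camera("side");t=ctrl.read_camera("top")
m=ctrl.camera_model("top"); r=t[90:260,230:400].astype(int)
k=((r[...,2]>100)&(r[...,1]<50)&(r[...,0]<60)).astype(np.uint8); n,_,st,ce=cv2.connectedComponentsWithStats(k); i=1+st[1:,4].argmax()
p=ray(m,*(ce[i]+[230,90]),.075); a=np.radians(-13.1); X=np.array([np.cos(a),np.sin(a)]);Y=np.array([-X[1],X[0]])
O=np.array([.57,-.08])+.158*X+.096*Y; print(st[i],"rack xy",(p[:2]-O)@X,(p[:2]-O)@Y)
b=cv2.resize(b[150:310,190:390],(500,400),interpolation=2); t=cv2.resize(t[90:260,230:400],(300,300))
cv2.imwrite("pics/p2.png",np.hstack([b[:300],t]))
E
```

```text
t: 3.47
eef_pos: [0.5762, -0.0859, 0.1085]
contact_force: [-2.2, -0.7, 7.4]
t: 3.88
eef_pos: [0.5762, -0.0859, 0.1085]
contact_force: [-2.0, -0.8, 7.2]
t: 4.3
eef_pos: [0.5762, -0.086, 0.1085]
contact_force: [-1.9, -0.1, 7.0]
t: 4.72
eef_pos: [0.5762, -0.086, 0.1085]
contact_force: [-2.1, -1.4, 6.5]Traceback (most recent call last):
  File "<stdin>", line 5, in <module>
ValueError: attempt to get argmax of an empty sequence
```

Run:
```python
from station import ctrl
from h import *
b=ctrl.read_camera("side");t=ctrl.read_camera("top")
m=ctrl.camera_model("top"); r=cv2.cvtColor(t[90:195,290:375],cv2.COLOR_BGR2HSV)
k=(((r[...,0]<6)|(r[...,0]>174))&(r[...,1]>150)).astype(np.uint8); n,_,st,ce=cv2.connectedComponentsWithStats(k)
i=1+st[1:,4].argmax() if n>1 else 0
p=ray(m,*(ce[i]+[290,90]),.08); a=np.radians(-13.1); X=np.array([np.cos(a),np.sin(a)]);Y=np.array([-X[1],X[0]])
O=np.array([.57,-.08])+.158*X+.096*Y; print(st[i],"rack xy",(p[:2]-O)@X,(p[:2]-O)@Y)
b=cv2.resize(b[150:310,190:390],(500,400),interpolation=2); t=cv2.resize(t[90:260,230:400],(300,300))
cv2.imwrite("pics/p2.png",np.hstack([b[:300],t]))
```

```text
[ 48  29  23  24 352] rack xy 0.16294246553807662 -0.04312636829038728
```

View pics/p2.png

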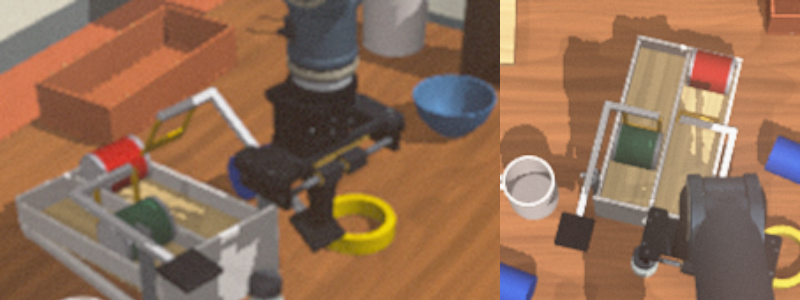

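The red tin is at the lip (710,70), rack x about 0.163, and the green tin is still behind its gate. I'll let the paddle up by retreating straight up.

```bash
python3 -m pendant '[[0,0,0,-1,0,-8,0],[0,0,0,-3,0,-16,0],[0,0,0,-5,0,-24,0],[0,0,0,-6,0,-32,0],[0,0,0,-6,0,-40,0]]'
python3 -m pendant '[[0,0,0,0,0,-15,0],[0,0,0,0,0,-40,0],[0,0,0,0,0,-70,0],[0,0,0,0,0,-90,0],[0,0,0,0,0,-90,0]]'
python3 -m pendant '[[0,0,0,-30,30,0,0],[0,0,0,-60,60,0,0],[0,0,0,-80,80,0,0],[0,0,0,-80,80,0,0],[0,0,0,-80,80,0,0]]'
python3 - <<'E'
from station import ctrl
from h import *
b=ctrl.read_camera("side");t=ctrl.read_camera("top")
b=cv2.resize(b[150:310,190:390],(500,400),interpolation=2); t=cv2.resize(t[90:260,230:400],(300,300))
cv2.imwrite("pics/p3.png",np.hstack([b[:300],t]))
E
```

```text
t: 5.33
eef_pos: [0.5699, -0.0842, 0.1482]
ee_rot: [[0.973, -0.23, 0.003], [-0.23, -0.973, -0.001], [0.004, 0.001, -1.0]]
contact_force: [0.7, -2.5, 2.8]
width: 0.0007
finger_force: 1.6
t: 5.75
eef_pos: [0.5722, -0.0823, 0.2417]
ee_rot: [[0.973, -0.229, 0.01], [-0.229, -0.974, 0.0], [0.01, -0.003, -1.0]]
contact_force: [-0.7, 0.2, 0.5]
width: 0.0002
finger_force: 0.0
t: 6.17
eef_pos: [0.4717, -0.1432, 0.2363]
ee_rot: [[0.973, -0.232, 0.0], [-0.232, -0.973, 0.0], [0.0, -0.0, -1.0]]
contact_force: [1.8, 0.4, 0.2]
width: 0.0007
finger_force: 0.0
```

View pics/p3.png

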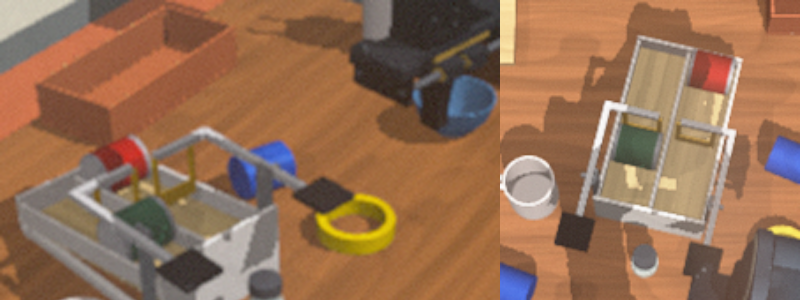

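The red tin is at the lip, both gates are down, the green tin and the jar are in place, and the arm is clear. Handing in.

```bash
python3 -c "
from station import ctrl
print(ctrl.sign_off())"
```

```text
the job is handed in; nothing more can be done
None
```

The red tin has rolled to the tray lip, both gates are shut, the green tin is still behind its own gate, and the job is handed in; no verdict came back.

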